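# Rack the grinding wheels away between stacking frames

### The arm

A 7-joint arm with a two-finger parallel gripper is mounted at the origin on a cart in front of the work surface, level with it; the furniture and walls round the work are solid. World frame = base frame: x ahead of the robot, y to its left, z up, the work surface at z = 0. Lengths are in m, angles in rad, forces in N, time in s.
With the tool pointing down it reaches from about 0.4 to 0.85 m from the base axis. Payload 4.4 kg.
Tool frame: the origin (TCP) lies on the centre line of the jaws, within the pads' length; the fingertips stand 22 mm ahead of it and the grasp point (between the pads) lies 3 mm ahead of it; z points along the fingers, y is the line along which they close (so a half turn about z gives the same grasp; the last joint's range is limited). The gripper opens to 94 mm and grips with 3 to 60 N. Pads are 16 mm wide; open, the fingers measure 119 mm over their backs; the gripper's body (75 mm by 177 mm) begins 78 mm behind the grasp point.
Start: joints at [-1.237, 0.628, 0.038, 1.517, -0.027, 0.996, -0.02], TCP at [0.253, 0.599, 0.227] pointing down, gripper open.
Joint ranges: [-3.06, 3.06], [-0.37, 2.12], [-1.25, 1.32], [0.18, 2.47], [-1.1, 4.24], [0.23, 1.98], [-2.94, 2.94]. Speed limits (rad/s): [2.57, 2.57, 3.14, 3.14, 3.14, 3.14, 3.14].

### API

Orientations are given as a unit quaternion [w, x, y, z].
In Python, from station import arm, grip, solve_ik, sensors, optics, hand_in gives the robot as it stands. Calls block until the motion is done:
- arm.move_pose(position, orientation): joint-space move of the TCP to a pose.
- arm.move_linear(position, v=0.15, frame=None): straight line of the TCP; frame=None keeps the orientation; v is the mean speed in m/s.
- arm.move_j(angles): joint-space move.
- grip(opening): finger opening in m; the grip force is fixed at half the most; returns when the fingers have stopped.
- arm.pause(seconds).
- solve_ik(position, orientation): joint angles nearest the present ones, or None.
- sensors.sense(): the state.
- optics.get_image(name): name is "scene" or "top"; returns a dict with "img" (420x560x3 uint8, blue, green, red), "vertical_fov" (degrees; the focal length in pixels is half the picture's height over the tangent of half this angle, whatever the lens; pixels are square), "cx", "cy" (the principal point, pixels), "distortion" ([k1, k2, p1, p2, k3] as OpenCV has them; the pictures are not rectified), "T" (4x4, takes a point from camera to world coordinates). Camera axes: x right, y down, z forward; pixel columns grow to the right and rows downward; lengths in m; the calibration is good to about 2 mm. A picture is of the moment at which its call begins. There is no depth.
A pose or a line that the arm cannot do raises arm.MotionError and nothing moves.
- hand_in(): hands the job in; it is judged then, once.
The state is a dict: "time": time; "joint_pos": joint angles; "qvel": joint speeds; "joint_efforts": joint torques, N m; "position": TCP position; "tool_rot": TCP orientation; "wrist_force": force on the tool from outside, world axes, zero at the start; "moment": the same for the moment, N m; "width": finger opening in m; "grip_force": force on a finger pad.
Only numpy, scipy, OpenCV 4.12 (cv2) and the standard library are available. Lean on these libraries where they do the work, as an engineer would, in place of code of your own. Each camera call takes 0.05 s, during which the arm holds its last target. There are 200 camera calls.

### The job

Put the small grinding wheels away in the stacking rack: pile all the white wheels flat and centred on the deck of the bottom frame, then stand the open middle frame over them with all four posts fully home in the corner sockets. Pile all the green wheels flat and centred on the middle frame's deck, and finally close the rack with the cover frame (the one with the black handle), its four posts fully home in the middle frame's sockets. Do not disturb the tools lying round the work.

Things in the scene. Friction and masses are not known exactly. Their poses are not given: they have to be found in the camera images.
- bottom_frame: blue bottom frame of the rack, screwed to the bench (never moves), 140 x 140 mm, 22 mm high to the deck top. Origin: centre of its underside, z up, x and y along its sides. Four round zinc socket cups stand 16 mm over the deck at x, y = +-58 mm: 22 mm outside, bore 16 mm with a small bevel; their floor is the deck top.
- bottom_deck (a point): centre of the bottom frame's deck top, where the white pile belongs; a white painted circle 67 mm in diameter rings it (axes as the frame's)
- middle_frame: loose blue open frame, 140 x 140 mm, 0.4 kg, on four round posts at x, y = +-58 mm (12 mm thick, domed ends). Origin: midway between the feet, at foot level; z up. Deck top at z = 80 mm, plate 6 mm. On it the same four cups as on the bottom frame, above the posts. Seated (in any quarter turn) its origin lies at the centre of the bottom deck.
- middle_deck (a point): centre of the middle frame's deck top, where the green pile belongs. Two hand slots, each 44 mm (x) by 31 mm (y), lie at |y| = 11 to 42 mm; the rib between them, 22 mm wide across y and 14 mm deep (this point is the middle of its top), is where the frame is gripped from above, pinching along y, at its balance point
- cover_frame: loose cover frame, 140 x 140 mm closed sheet top, 0.4 kg, on four posts like the middle frame's (same feet, same corners). Origin: midway between the feet, at foot level; z up. Sheet top at z = 60 mm, underside 56 mm. Seated (in any quarter turn) its origin lies at the centre of the middle deck.
- cover_handle (a point): centre of the cover's black bar handle: bar along the cover's x, 94 mm long, 14 mm wide (y), 14 mm high, z = 84 to 98 mm over the feet; pinch it along y from above
- white_wheel_1: white abrasive grinding wheel number 1: flat disc 60 mm in diameter, 13 mm thick, about 0.09 kg, with a paper label round a small bore (10 mm). Origin: centre of one flat face (the underside at the start); z is its axis. It may be absent (None).
- white_wheel_2: white abrasive grinding wheel number 2: flat disc 60 mm in diameter, 13 mm thick, about 0.09 kg, with a paper label round a small bore (10 mm). Origin: centre of one flat face (the underside at the start); z is its axis. It may be absent (None).
- white_wheel_3: white abrasive grinding wheel number 3: flat disc 60 mm in diameter, 13 mm thick, about 0.09 kg, with a paper label round a small bore (10 mm). Origin: centre of one flat face (the underside at the start); z is its axis. It may be absent (None).
- white_wheel_4: white abrasive grinding wheel number 4: flat disc 60 mm in diameter, 13 mm thick, about 0.09 kg, with a paper label round a small bore (10 mm). Origin: centre of one flat face (the underside at the start); z is its axis. It may be absent (None).
- green_wheel_1: green abrasive grinding wheel number 1: flat disc 60 mm in diameter, 13 mm thick, about 0.09 kg, with a paper label round a small bore (10 mm). Origin: centre of one flat face (the underside at the start); z is its axis. It may be absent (None).
- green_wheel_2: green abrasive grinding wheel number 2: flat disc 60 mm in diameter, 13 mm thick, about 0.09 kg, with a paper label round a small bore (10 mm). Origin: centre of one flat face (the underside at the start); z is its axis. It may be absent (None).
- green_wheel_3: green abrasive grinding wheel number 3: flat disc 60 mm in diameter, 13 mm thick, about 0.09 kg, with a paper label round a small bore (10 mm). Origin: centre of one flat face (the underside at the start); z is its axis. It may be absent (None).
- chuck_key: bystander: steel chuck key, 60x70x18 mm, leave alone
- file: bystander: flat file with wooden handle, 29x256x25 mm, leave alone
- bit_case: bystander: red bit case, 64x115x35 mm, leave alone
- pencil: bystander: pencil, 8x176x7 mm, leave alone

How it is judged:
On the way, in this order (a step that is already met when the one before it is completed fails the run):
1. all white wheels lie piled flat and centred on the bottom deck (horizontal distance between each of white_wheel_1, white_wheel_2, white_wheel_3, white_wheel_4 and bottom_deck below 0.008 m and angle between the z axis of each of white_wheel_1, white_wheel_2, white_wheel_3, white_wheel_4 and the z axis of bottom_deck, either way round below 0.06 rad and z of white_wheel_1 in the frame of bottom_deck between -0.004 and 0.056 m and z of white_wheel_2 in the frame of bottom_deck between -0.004 and 0.056 m and z of white_wheel_3 in the frame of bottom_deck between -0.004 and 0.056 m and z of white_wheel_4 in the frame of bottom_deck between -0.004 and 0.056 m), for 0.2 s.
2. the middle frame stands over them, its posts home in the bottom frame's sockets (all of step 1 and horizontal distance between middle_frame and bottom_frame below 0.006 m and z of middle_frame in the frame of bottom_frame between 0.019 and 0.025 m and angle between the z axis of middle_frame and the z axis of bottom_frame, either way round below 0.03 rad), for 0.2 s.
3. all green wheels lie piled flat and centred on the middle deck (horizontal distance between middle_frame and bottom_frame below 0.006 m and z of middle_frame in the frame of bottom_frame between 0.019 and 0.025 m and angle between the z axis of middle_frame and the z axis of bottom_frame, either way round below 0.03 rad and horizontal distance between each of green_wheel_1, green_wheel_2, green_wheel_3 and middle_deck below 0.008 m and angle between the z axis of each of green_wheel_1, green_wheel_2, green_wheel_3 and the z axis of middle_deck, either way round below 0.06 rad and z of green_wheel_1 in the frame of middle_deck between -0.004 and 0.043 m and z of green_wheel_2 in the frame of middle_deck between -0.004 and 0.043 m and z of green_wheel_3 in the frame of middle_deck between -0.004 and 0.043 m), for 0.2 s.
At the end, for the whole second after the job is handed in: Every wheel lies flat (within 0.06 rad) with its axis within 8 mm of its deck's centre, white on the bottom deck and green on the middle deck; the middle frame is seated in the bottom frame and the cover in the middle frame (within 6 mm sideways, 3 mm in height and 0.03 rad of square); all at rest (all of step 1 and all of step 3 and horizontal distance between cover_frame and middle_frame below 0.006 m and z of cover_frame in the frame of middle_frame between 0.077 and 0.083 m and angle between the z axis of cover_frame and the z axis of middle_frame, either way round below 0.03 rad and linear speed of each of white_wheel_1, white_wheel_2, white_wheel_3, white_wheel_4, green_wheel_1, green_wheel_2, green_wheel_3, middle_frame, cover_frame below 0.02 m/s); the robot touches nothing.
It fails at once if the chuck key was moved by more than 3 cm (distance of chuck_key from where it was at the start of the episode above 0.03 m).
It fails at once if the file was moved by more than 3 cm (distance of file from where it was at the start of the episode above 0.03 m).
It fails at once if the bit case was moved by more than 3 cm (distance of bit_case from where it was at the start of the episode above 0.03 m).
It fails at once if the pencil was moved by more than 3 cm (distance of pencil from where it was at the start of the episode above 0.03 m).
Of white_wheel_1, white_wheel_2, white_wheel_3, white_wheel_4 only 3 to 4 are there at a start; the rules pass over those that are not, and their reading is None.
Of green_wheel_1, green_wheel_2, green_wheel_3 only 2 to 3 are there at a start; the rules pass over those that are not, and their reading is None.
At some moment in a run one of middle_frame, cover_frame may be knocked a few centimetres aside while the robot is not near it.
Once in a run the grip may slacken for a moment while it holds something.
It also fails if it takes over 208 s, if anything falls off the work surface, if the arm or the gripper's body presses on something with over 40 N, if the wrist force passes 120 N, or if a joint passes its speed limit or range.

## Working session

There is one attempt and no reset: what is moved stays moved. The work goes in short steps, each a Python script; the robot and the scene stay as the last script left them, time stands still between calls to the robot, and variables do not carry over. Pictures are saved under pics/ and viewed, at most 14 in all, crops included, and the job is handed in when it is done.

```bash
mkdir -p pics; ls; python3 - <<'E'
from station import arm, grip, solve_ik, sensors, optics
import cv2, numpy as np
for n in("scene","top"):
    d=optics.get_image(n); cv2.imwrite(f"pics/{n}0.png",d["img"])
    print(n,d["vertical_fov"],d["cx"],d["cy"],d["distortion"],np.round(d["T"],3).tolist())
s=sensors.sense(); print(s)
E
```

```text
pics
scene 50.96432917471165 279.80822713199507 210.41709110953923 [-0.05101798  0.          0.          0.          0.        ] [[-0.992, 0.098, -0.084, 0.641], [0.129, 0.688, -0.714, 0.966], [-0.012, -0.719, -0.695, 0.897], [0.0, 0.0, 0.0, 1.0]]
top 46.34379370425677 286.0029924980327 214.69805435291195 [-0.132955  0.        0.        0.        0.      ] [[0.03, -0.974, 0.225, 0.26], [-1.0, -0.028, 0.012, 0.102], [-0.005, -0.225, -0.974, 1.36], [0.0, 0.0, 0.0, 1.0]]
{'time': 0.1, 'joint_pos': array([-1.23679628,  0.62922547,  0.03843316,  1.5182322 , -0.02699575,
        0.99631821, -0.0200602 ]), 'qvel': array([-0.00021143, -0.00202016, -0.00186281, -0.00316516,  0.00026073,
        0.00219247, -0.0002231 ]), 'joint_efforts': array([ 3.64921958e-03, -5.50798452e+01,  1.14758380e+00, -1.87120485e+01,
       -5.21915790e-02,  1.91830978e-02,  6.48257128e-05]), 'position': array([0.25275382, 0.59824771, 0.22667555]), 'tool_rot': array([-1.59810104e-04,  1.98594647e-01,  9.80081360e-01, -8.17393523e-04]), 'wrist_force': array([ 0.13144287, -0.21882387,  0.70893078]), 'moment': array([-0.04395483, -0.0110737 ,  0.08144088]), 'grip_force': 0.0, 'width': 0.09383060414636074}
```

View pics/scene0.png

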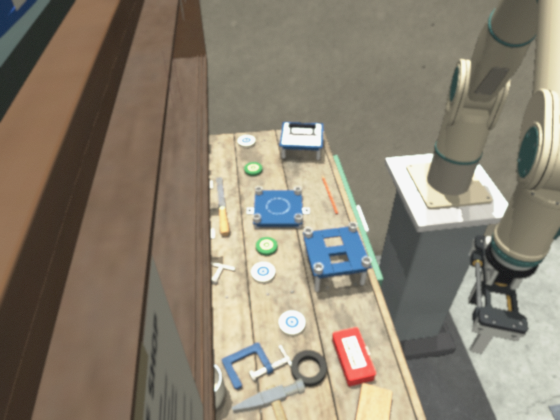

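View pics/top0.png

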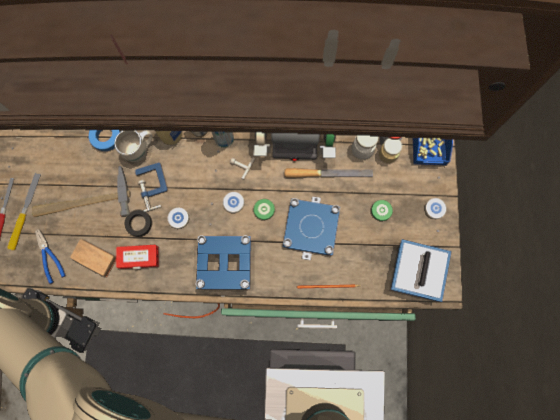

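```bash
cat > h.py <<'E'
import cv2, numpy as np, time
from station import arm, grip, solve_ik, sensors, optics
from scipy.spatial.transform import Rotation as R
def cam(n):
    d=optics.get_image(n); f=d["img"].shape[0]/2/np.tan(np.radians(d["vertical_fov"]/2))
    d["K"]=np.array([[f,0,d["cx"]],[0,f,d["cy"]],[0,0,1]]); d["hsv"]=cv2.cvtColor(d["img"],cv2.COLOR_BGR2HSV); return d
def cast(d,px,z):
    p=cv2.undistortPoints(np.float64(px).reshape(-1,1,2),d["K"],d["distortion"])[:,0]
    T=d["T"]; r=np.c_[p,np.ones(len(p))]@T[:3,:3].T
    return (T[:3,3]+r*((z-T[2,3])/r[:,2])[:,None])[:,:2]
def proj(d,P):
    T=np.linalg.inv(d["T"]); return cv2.projectPoints(np.float64(P).reshape(-1,1,3),cv2.Rodrigues(T[:3,:3])[0],T[:3,3],d["K"],d["distortion"])[0][:,0]
def blobs(mask,amin,amax):
    n,l,s,c=cv2.connectedComponentsWithStats(mask.astype(np.uint8)*255)
    return [(s[i,4],c[i],s[i,:4],l==i) for i in range(1,n) if amin<=s[i,4]<=amax]
def quat(yaw): # tool down, jaw line (tool y) at world angle yaw (mod pi)
    # tool z=-Z, y=(cos,sin,0), x=y x z
    y=np.array([np.cos(yaw),np.sin(yaw),0]); z=np.array([0,0,-1.]); x=np.cross(y,z)
    q=R.from_matrix(np.c_[x,y,z]).as_quat(); return q[[3,0,1,2]]
def crop(img,name,x0,y0,x1,y1,k):
    cv2.imwrite(f"pics/{name}.png",cv2.resize(img[y0:y1,x0:x1],None,fx=k,fy=k,interpolation=cv2.INTER_CUBIC))
E
python3 - <<'E'
from h import *
for n in("top","scene"):
    d=cam(n); H,S,V=[d["hsv"][...,i].astype(int) for i in range(3)]
    if n=="top": crop(d["img"],"top_crop",150,180,460,310,2.55)
    else: crop(d["img"],"scene_crop",205,120,385,350,2.5)
    for nm,m,z,a in(("white",(S<70)&(V>165),.013,(20,1500)),("green",(H>45)&(H<80)&(S>120)&(V>60),.013,(30,1500)),("blue",(H>98)&(H<122)&(S>120)&(V>50),.0,(15,6000))):
        for A,c,b,_ in blobs(m,*a):
            p=cast(d,[c],z)[0]
            if .3<p[0]<.85 and -.5<p[1]<.5: print(n,nm,A,np.round(c,1),b,np.round(p,4))
E
```

```text
top white 53 [259.9 136.2] [257 132   7   9] [0.8057 0.2023]
top white 199 [367.5 141.1] [357 136  21  16] [ 0.8    -0.1139]
top white 222 [393. 146.] [384 139  19  15] [ 0.7874 -0.1891]
top white 121 [260.1 149.8] [254 145  14  11] [0.7632 0.1999]
top white 138 [328.9 151.6] [321 146  16  12] [ 7.632e-01 -6.000e-04]
top white 123 [241.9 166.3] [231 158  20  21] [0.711  0.2503]
top white 264 [232.9 201.1] [222 191  22  21] [0.6063 0.2705]
top white 50 [315.7 199.5] [311 196  10   8] [0.6179 0.0357]
top white 33 [232.8 201.5] [230 199   7   6] [0.6052 0.2707]
top white 253 [436.  207.4] [426 198  21  20] [ 0.605  -0.3096]
top white 107 [263.5 208.6] [258 203  12  12] [0.5869 0.1827]
top white 116 [381.8 209.5] [376 204  13  12] [ 0.5941 -0.1526]
top white 31 [435.8 207.6] [433 205   7   6] [ 0.6045 -0.3089]
top white 252 [177.5 217. ] [167 207  21  21] [0.5556 0.4261]
top white 33 [177.4 217.2] [174 214   7   7] [0.5551 0.4263]
top white 26 [245.1 240. ] [242 238   7   5] [0.4953 0.2305]
top white 24 [286.9 243. ] [284 241   6   5] [0.4905 0.1137]
top white 22 [328.7 250. ] [326 248  
[... 330 characters left out ...]
116]
top blue 798 [211.2 257.8] [197 237  53  51] [0.4442 0.3244]
scene white 67 [252.9 167.1] [248 164  11   7] [ 0.5942 -0.1528]
scene white 157 [333.  241.6] [323 237  20  10] [0.4081 0.1982]
scene white 116 [266. 244.] [260 239  13  11] [0.5875 0.1815]
scene white 33 [336.  261.5] [331 260  11   4] [0.4152 0.2663]
scene white 62 [318.3 266.3] [314 262  10   9] [0.4633 0.2756]
scene white 149 [340.3 280.9] [332 276  18  12] [0.418  0.3285]
scene blue 65 [300.7 147.1] [283 146  35   3] [ 0.4211 -0.2555]
scene blue 991 [277.7 208.6] [255 191  46  35] [0.5377 0.0367]
scene blue 207 [277.3 205.7] [268 199  20  14] [0.5374 0.0238]
scene blue 1714 [336.  251.3] [305 228  61  49] [0.4042 0.222 ]
```

View pics/top_crop.png

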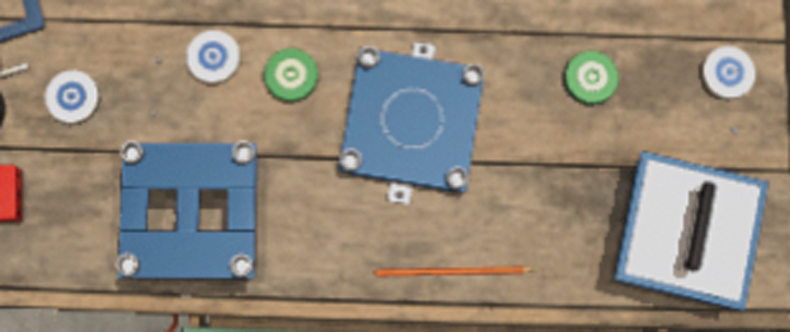

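View pics/scene_crop.png

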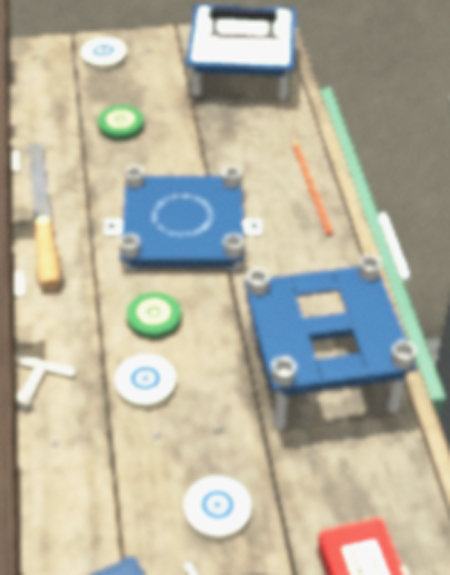

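The pictures show three white wheels (top view px (233,201), (178,217), (436,207)) and two green ones ((264,209), (382,210)). The bottom frame is at (312,227), the middle frame at (223,263) and the cover at (422,270). Both cameras agree to about 1 mm on the wheels.

```bash
python3 - <<'E'
from h import *
d=cam("top"); hsv=d["hsv"]
for (u,v) in ((245,240),(286.9,247)):
    u,v=int(u),int(v)
    for k in (1,2): print(k); print(hsv[v-8:v+10,u-9:u+10,k])
E
```

```text
1
[[ 75  75  75  76  75  82  81  79  83  84  84  82  82  79  81  78  80  80
   77]
 [ 77  74  75  77  79  81  81  81  82  81  80  83  82  78  78  78  79  80
   81]
 [ 78  76  78  78  81  82  83  77  76  71  76  79  82  81  79  78  77  80
   81]
 [ 65  65  70  74  75  75  73  55  37  27  33  57  67  68  73  81  81  83
   84]
 [ 79  75  70  68  65  50   5  26  32  30  25   2  29  73   9  78  82  84
   84]
 [119 120 117 119 113  60  15  21  30  23  22   6  37  76  20  73  85  83
   81]
 [119 119 118 119  96  27  10  26  10   1   6  13   5  31  10  78  80  82
   81]
 [116 119 118 117  92  23  15  10   2   1   2   8  20   5  11  79  81  81
   81]
 [120 117 118 118 107  29  17   9   2   1   1   5  23   4  28  71  77  75
   78]
 [119 114 119 117 116  56   2   7   1   2   1  13  20  30  81  43  81  72
   73]
 [121 118 117 118 124  80   6   9   5   5  10  25  12  79  64  64  79  76
   78]
 [118 120 115 117 118 126  61   7  20  16  20   5  81 118  65  62  78  74
   73]
 [118 119 117 118 118 121 122  99  67  56  86 112 117 121  63  64  76  72
   71]
 [117 118 116 114 117 115 118 117 116 114 117
[... 4043 characters left out ...]
  95  91  79  57  59  71  87  92  98 104 119
  141]
 [167 166 167 169 168 140 112 109 109 105 100  96  94  94  87  67  54  63
   80]
 [170 170 168 171 172 170 166 165 161 161 155 147 144 148 148 125 100  99
  102]
 [165 166 170 170 169 172 175 177 176 173 167 158 154 152 153 151 152 157
  161]
 [167 169 169 167 167 169 172 176 173 169 168 163 159 154 153 157 164 170
  175]
 [174 173 177 174 172 171 173 173 172 168 167 167 164 161 160 162 171 173
  173]
 [180 179 179 178 177 174 173 175 172 169 169 167 170 168 166 170 174 172
  172]
 [181 181 181 180 178 177 175 173 175 175 174 171 169 168 168 171 172 172
  171]
 [179 178 176 176 175 175 175 173 175 175 173 172 169 166 165 170 175 174
  171]]
```

```bash
cat >> h.py <<'E'
C=.058*np.array([[1,1],[-1,1],[-1,-1],[1,-1]])
def rot(a): return np.array([[np.cos(a),-np.sin(a)],[np.sin(a),np.cos(a)]])
def cupfit(d,c,yaw,zdeck,it=4):
    """pose (x,y,yaw) of a frame from its four cups; zdeck = deck top height"""
    m=(d["hsv"][...,1]<48)&(d["hsv"][...,2]>75); c=np.array(c,float)
    vv,uu=np.mgrid[:m.shape[0],:m.shape[1]]
    for i in range(it):
        pr=proj(d,np.c_[c+C@rot(yaw).T,np.full(4,zdeck+.008)]); r=9 if i<2 else 7.5
        pts=[]
        for p in pr:
            k=m&((uu-p[0])**2+(vv-p[1])**2<r*r)
            pts.append([uu[k].mean(),vv[k].mean()] if k.sum()>12 else [np.nan]*2)
        P=cast(d,pts,zdeck+.008); ok=~np.isnan(P[:,0]); 
        if ok.sum()<3: return None
        A=C[ok]-C[ok].mean(0); B=P[ok]-P[ok].mean(0)
        yaw=np.arctan2((A[:,0]*B[:,1]-A[:,1]*B[:,0]).sum(),(A*B).sum()); c=P[ok].mean(0)-rot(yaw)@C[ok].mean(0)
    res=np.linalg.norm(P-(c+C@rot(yaw).T),axis=1)
    return np.r_[c,yaw],res
def coverfit(d,z,lo=900,box=(.3,.75,-.5,.1)):
    H,S,V=[d["hsv"][...,i].astype(int) for i in range(3)]; out=[]
    for A,c,b,l in blobs((S<70)&(V>150),lo,6000):
        p=cast(d,[c],z)[0]
        if box[0]<p[0]<box[1] and box[2]<p[1]<box[3]:
            q=cast(d,cv2.boxPoints(cv2.minAreaRect(np.argwhere(l)[:,::-1].astype(np.float32))),z)
            e=q[1]-q[0]; out.append((q.mean(0),(np.arctan2(e[1],e[0])+np.pi/4)%(np.pi/2)-np.pi/4,np.linalg.norm(q[1]-q[0]),np.linalg.norm(q[2]-q[1])))
    return out
def wheels(d):
    """bore/label centres of wheels lying on the bench"""
    H,S,V=[d["hsv"][...,i].astype(int) for i in range(3)]; out=[]
    for A,c,b,l in blobs((S<70)&(V>165),60,450):
        p=cast(d,[c],.013)[0]
        if .45<p[0]<.72 and -.5<p[1]<.5: out.append((A,np.round(c,1),np.round(p,4)))
    return out
E
python3 - <<'E'
from h import *
for n in("top","scene"):
    d=cam(n); np.set_printoptions(precision=4,suppress=True)
    print(n,"bottom",cupfit(d,[.537,.043],np.radians(-10),.022),"middle",cupfit(d,[.433,.28],0,.080))
    print("cover",coverfit(d,.06))
    H,S,V=[d["hsv"][...,i].astype(int) for i in range(3)]
    for A,c,b,_ in blobs(V<55,60,900):
        p=cast(d,[c],.09)[0]
        if .3<p[0]<.6 and -.4<p[1]<-.15: print("dark",A,c,b,p)
    print("ring",[ (A,cast(d,[c],.022)[0]) for A,c,b,l in blobs((S<100)&(V>170),10,400) if np.linalg.norm(cast(d,[c],.022)[0]-[.537,.043])<.03])
E
```

```text
top bottom (array([ 0.5389,  0.0472, -0.1415]), array([0.0008, 0.0013, 0.0014, 0.0007])) middle (array([0.4243, 0.2798, 0.0284]), array([0.0008, 0.0011, 0.0012, 0.0012]))
cover [(array([ 0.4199, -0.2499]), np.float64(-0.22022744805168537), np.float64(0.1295699232578417), np.float64(0.12916142837344252))]
dark 71 [423.2113 267.4225] [419 252  11  34] [ 0.4221 -0.2459]
ring [(np.int32(65), array([0.5551, 0.0593])), (np.int32(17), array([0.5444, 0.0155])), (np.int32(52), array([0.5141, 0.0389]))]
scene bottom (array([ 0.5377,  0.0442, -0.1347]), array([0.0059, 0.0054, 0.0035, 0.001 ])) middle (array([0.423 , 0.2775, 0.0183]), array([0.0027, 0.002 , 0.0005, 0.0037]))
cover []
ring []
```

```bash
cat >> h.py <<'E'
np.set_printoptions(precision=4,suppress=True)
B=np.array([.5389,.0472]); BY=-.1415
def st(tag):
    s=sensors.sense(); print(tag,"t=%.1f"%s["time"],"w=%.4f f=%.1f"%(s["width"],s["grip_force"]),"p",s["position"],"F",s["wrist_force"]); return s
def near(yaw):
    """choose the half turn nearest to the present joint 7"""
    return yaw
def go(xy,z,yaw):
    best=None
    for a in(yaw,yaw+np.pi):
        q=solve_ik([*xy,z],quat(a))
        if q is not None:
            c=np.abs(np.array(q)-sensors.sense()["joint_pos"]).max()+.3*abs(q[6])
            if best is None or c<best[0]: best=(c,q,a)
    if best is None: raise RuntimeError("no ik")
    arm.move_pose([*xy,z],quat(best[2]))
def lin(xy,z,v=.15): arm.move_linear([*xy,z],v=v)
def pick_wheel(xy,yaw,zc=.16):
    go(xy,zc,yaw); grip(.086); lin(xy,.05); lin(xy,.024,.06); grip(.04); s=st("grasp"); 
    lin(xy,zc); return st("lift")
def place_wheel(c,yaw,zs,zc=.18):
    """zs = height of the surface"""
    go(c,zc,yaw); st("over"); lin(c,zs+.045); lin(c,zs+.0255,.04); st("down"); grip(.075); arm.pause(.1); lin(c,zc); st("up")
E
python3 - <<'E'
from h import *
go([.555,.4262],.2,0); st("a")
s=pick_wheel([.555,.4262],0)
print(s["joint_pos"],s["tool_rot"])
if s["width"]>.055: place_wheel(B,BY,.022)
E
```

```text
a t=1.7 w=0.0940 f=0.0 p [0.5532 0.4285 0.2   ] F [0.2736 0.7302 0.1374]
grasp t=4.3 w=0.0592 f=30.0 p [0.5549 0.4263 0.0241] F [-0.3346 -0.9392  0.2639]
lift t=5.4 w=0.0591 f=30.0 p [0.5543 0.4258 0.1589] F [ 0.1654  0.1744 -1.5528]
[-0.8659  0.7936  0.3204  1.4331 -0.2775  0.9615 -0.4751] [-0.0002  0.7071  0.7071 -0.001 ]
over t=6.8 w=0.0592 f=30.0 p [0.5394 0.049  0.1798] F [-0.1723  0.2068 -1.2801]
down t=8.3 w=0.0595 f=30.0 p [0.5388 0.0471 0.0473] F [-0.7739  0.1655 -2.1473]
up t=9.9 w=0.0752 f=0.0 p [0.5383 0.0473 0.1793] F [0.6071 0.7633 0.1805]
```

```bash
python3 - <<'E'
from h import *
s=pick_wheel([.6055,.2706],0)
d=cam("top"); crop(d["img"],"p1",150,150,460,310,2.5)
H,S,V=[d["hsv"][...,i].astype(int) for i in range(3)]
for A,c,b,l in blobs((S<70)&(V>165),20,1500):
    for z in (.035,):
        p=cast(d,[c],z)[0]
        if np.linalg.norm(p-B)<.04: print(A,c,b,p,rot(-BY)@(p-B))
E
```

```text
grasp t=13.3 w=0.0594 f=30.0 p [0.6055 0.2707 0.0241] F [ 0.3799 -0.1878  1.7735]
lift t=14.4 w=0.0592 f=30.0 p [0.6047 0.2704 0.159 ] F [ 0.626  -0.0731 -1.6127]
292 [312.1644 224.5651] [300 215  24  21] [0.5402 0.0453] [ 0.0016 -0.0017]
36 [311.7778 225.0556] [308 222   8   7] [0.5388 0.0464] [ 0.0001 -0.0008]
```

View pics/p1.png

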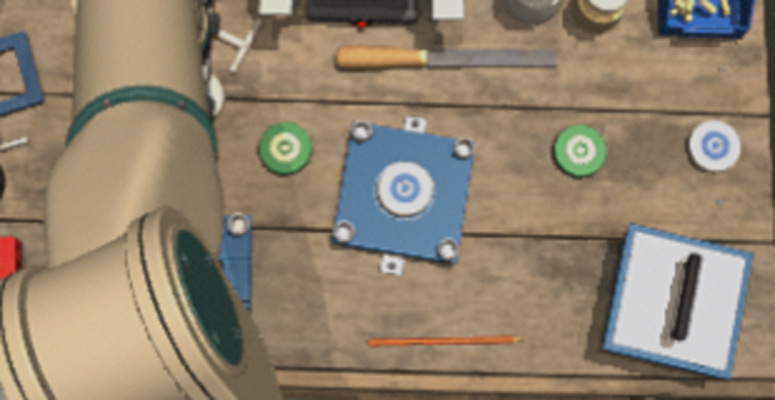

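The picture shows white wheel 1 centred in the painted circle (top view px (312,225)), within about 1 mm. I'll carry on.

```bash
python3 - <<'E'
from h import *
s=st("held")
assert s["width"]>.055
place_wheel(B,BY,.035)
s=pick_wheel([.605,-.309],0,.18)
if s["width"]>.055:
    place_wheel(B,BY,.048)
go([.424,.2795],.25,.0284+np.pi/2); st("clear")
d=cam("top"); crop(d["img"],"p2",150,150,460,310,2.5)
H,S,V=[d["hsv"][...,i].astype(int) for i in range(3)]
for A,c,b,l in blobs((S<70)&(V>165),20,1500):
    p=cast(d,[c],.061)[0]
    if np.linalg.norm(p-B)<.04: print(A,c,b,p,rot(-BY)@(p-B))
E
```

```text
held t=14.4 w=0.0598 f=30.0 p [0.6047 0.2704 0.1588] F [0.665  0.4604 0.2558]
over t=15.3 w=0.0593 f=30.0 p [0.5397 0.0491 0.1798] F [ 1.1439  0.543  -1.3822]
down t=16.8 w=0.0596 f=30.0 p [0.5389 0.0471 0.0604] F [ 0.1157 -0.2575 -0.5267]
up t=18.3 w=0.0749 f=0.0 p [0.5383 0.0473 0.1793] F [-0.6604  0.2509 -0.4237]
grasp t=22.2 w=0.0591 f=30.0 p [ 0.605  -0.309   0.0241] F [ 0.1527 -0.4714 -0.4584]
lift t=23.4 w=0.0593 f=30.0 p [ 0.6044 -0.3086  0.1789] F [ 0.0112  0.1962 -0.928 ]
over t=24.8 w=0.0598 f=30.0 p [0.5396 0.0456 0.1801] F [-0.2176  0.0975 -1.1051]
down t=26.2 w=0.0597 f=30.0 p [0.5388 0.0471 0.0734] F [-0.307   0.2973 -0.8182]
up t=27.6 w=0.0750 f=0.0 p [0.5383 0.0473 0.1793] F [-0.4094  0.4058  0.0045]
clear t=28.6 w=0.0748 f=0.0 p [0.4245 0.2781 0.2492] F [-0.286  -0.2232 -0.5862]
302 [312.3212 222.6722] [301 212  23  23] [0.54   0.0461] [ 0.0012 -0.0009]
40 [311.775 222.825] [308 220   8   7] [0.5395 0.0476] [0.0006 0.0005]
```

View pics/p2.png

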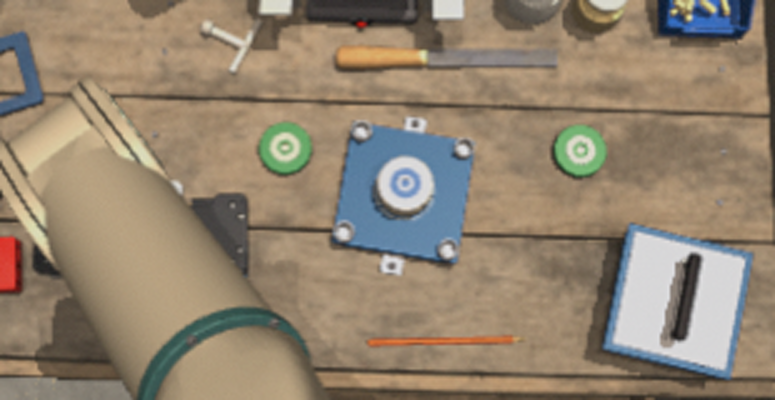

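The pile of three white wheels is centred (px (312,223)). Next I'll re-measure the middle frame with the arm out of the way, then grip it.

```bash
python3 - <<'E'
from h import *
go([.5,-.15],.3,np.pi/2)
d=cam("top"); m=cupfit(d,[.424,.28],.028,.08); b=cupfit(d,B,BY,.022); print(m,b,coverfit(d,.06))
m=m[0]; 
go(m[:2],.2,m[2]+np.pi/2); grip(.042); lin(m[:2],.12); lin(m[:2],.076,.06); st("in"); grip(.01); st("grasp")
lin(m[:2],.17,.1); st("lift")
E
```

```text
(array([0.4091, 0.2825, 0.0274]), array([0.0007, 0.0014, 0.0013, 0.0009])) (array([ 0.5389,  0.0471, -0.1402]), array([0.0008, 0.0014, 0.0012, 0.0009])) [(array([ 0.4251, -0.2266]), np.float64(-0.21887077352351048), np.float64(0.12809191423354202), np.float64(0.08131477066551955))]
in t=34.3 w=0.0423 f=0.0 p [0.4092 0.2826 0.0761] F [ 0.5616 -0.4271 -0.463 ]
grasp t=34.7 w=0.0215 f=30.0 p [0.4093 0.2827 0.0762] F [-0.316   0.0221  1.5946]
lift t=35.8 w=0.0215 f=30.0 p [0.4087 0.2821 0.1694] F [ 0.8597 -0.5046 -4.5195]
```

The frame had been knocked 15 mm aside, and the re-measurement caught it. It is now held, so I'll carry it over the bottom frame and check from there.

```bash
python3 - <<'E'
from h import *
go(B,.18,BY+np.pi/2); lin(B,.18); s=st("over")
dz=s["position"][2]-.0761
for n in("top","scene"):
    d=cam(n); print(n,cupfit(d,B,BY,.08+dz)); crop(d["img"],"p3"+n,*((230,150,390,290) if n=="top" else (220,100,380,240)),2.8)
im=np.hstack([cv2.imread(f"pics/p3{n}.png")[:392,:390] for n in("top","scene")]); cv2.imwrite("pics/p3.png",im); print(im.shape)
E
```

```text
over t=37.1 w=0.0221 f=30.0 p [0.5386 0.0488 0.18  ] F [ 0.3131 -0.9331 -3.3385]
top None
scene (array([ 0.5373,  0.0451, -0.1158]), array([0.0045, 0.0037, 0.0058, 0.0015]))
(392, 780, 3)
```

View pics/p3.png

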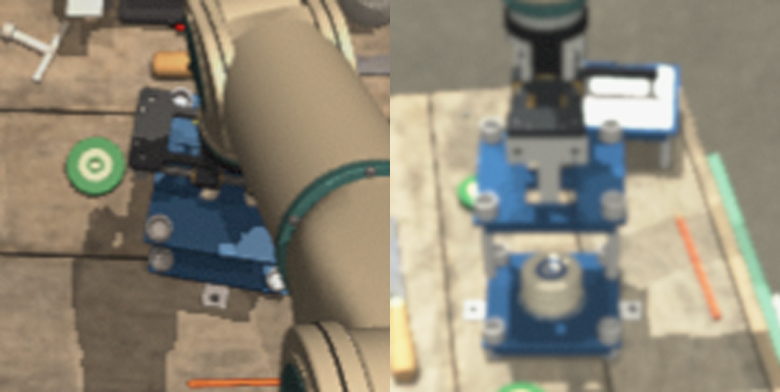

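The two cups in view from the top and the scene view (middle cups against bottom cups) agree within about 1 mm, so I'll lower under force control.

```bash
cat >> h.py <<'E'
def lower(c,z1,z0,step=.003,fmax=14):
    arm.pause(.3); F0=sensors.sense()["wrist_force"]
    z=z1
    while z>z0-1e-6:
        lin(c,z,.03); s=sensors.sense(); f=s["wrist_force"]-F0
        if np.linalg.norm(f)>fmax: print("stop z cmd %.4f"%z,"act",s["position"],"dF",f); return False
        z-=step
    s=sensors.sense(); print("down",s["position"],"dF",s["wrist_force"]-F0,"w",s["width"]); return True
E
python3 - <<'E'
from h import *
lin(B,.122,.1); lower(B,.1165,.0983,.0026); st("x")
E
```

```text
down [0.5393 0.0473 0.0984] dF [0.2799 0.905  0.8909] w 0.021354170784456176
x t=40.3 w=0.0214 f=30.0 p [0.5393 0.0473 0.0984] F [ 0.4447  0.4242 -2.8887]
```

```bash
python3 - <<'E'
from h import *
lin(B,.0975,.03); st("touch"); grip(.04); lin(B,.13,.08); lin(B,.2); go([.587,.1827],.25,0); 
go([.56,.36],.25,0)
d=cam("top"); print("mid",cupfit(d,B,BY,.102)); print(wheels(d)); print(coverfit(d,.06))
s=cam("scene"); print(cupfit(s,B,BY,.102))
crop(d["img"],"p4",150,150,460,310,2.5)
E
```

```text
touch t=40.6 w=0.0217 f=30.0 p [0.5394 0.0473 0.0982] F [-0.7054 -0.8306  5.3032]
mid (array([ 0.5383,  0.0479, -0.1385]), array([0.0016, 0.0012, 0.0023, 0.0018]))
[(np.int32(114), array([241.8, 166.3]), array([0.711 , 0.2506])), (np.int32(108), array([263.5, 208.6]), array([0.587 , 0.1828])), (np.int32(113), array([381.8, 209.5]), array([ 0.5941, -0.1525])), (np.int32(68), array([319.2, 223.7]), array([0.5481, 0.0246]))]
[(array([ 0.4199, -0.2499]), np.float64(-0.22022744805168537), np.float64(0.1295699232578417), np.float64(0.12916142837344252))]
(array([ 0.5439,  0.0318, -0.0664]), array([0.0025, 0.0078, 0.0032, 0.007 ]))
```

View pics/p4.png

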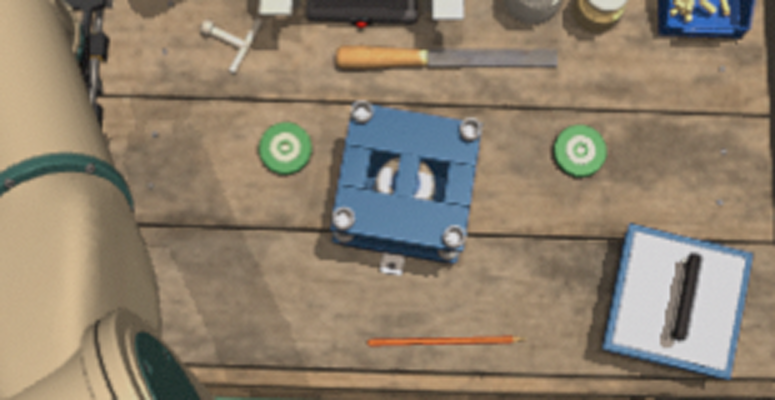

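The middle frame is seated, with its cups at px (294,195)-(331,245) and the white pile visible through the slots. Green wheels next.

```bash
python3 - <<'E'
from h import *
M=[.5387,.0474]
for i,g in enumerate([[.5872,.1824],[.5941,-.1526]]):
    s=pick_wheel(g,0,.22)
    if s["width"]<.055: print("lost"); break
    place_wheel(M,BY,.102+.013*i,.22)
go([.56,.36],.25,0)
d=cam("top"); print("mid",cupfit(d,M,BY,.102)); print(coverfit(d,.06))
H,S,V=[d["hsv"][...,i].astype(int) for i in range(3)]
for A,c,b,l in blobs((S<80)&(V>165),40,1500):
    p=cast(d,[c],.128)[0]
    if np.linalg.norm(p-M)<.04: print(A,c,b,p,rot(-BY)@(p-M))
crop(d["img"],"p5",150,150,460,310,2.5)
E
```

```text
grasp t=48.4 w=0.0590 f=30.0 p [0.5873 0.1824 0.0241] F [0.1934 0.1777 0.0929]
lift t=49.8 w=0.0594 f=30.0 p [0.5866 0.1823 0.2191] F [ 0.7402 -0.4535 -1.1613]
over t=50.5 w=0.0595 f=30.0 p [0.5387 0.0472 0.2199] F [ 0.0256  0.5966 -0.7294]
down t=51.7 w=0.0594 f=30.0 p [0.5387 0.0473 0.1274] F [ 0.2902  0.1934 -0.6063]
up t=53.1 w=0.0749 f=0.0 p [0.5381 0.0475 0.2194] F [-0.0957  0.7292 -1.0718]
grasp t=56.7 w=0.0594 f=30.0 p [ 0.5941 -0.1526  0.0241] F [0.0144 0.2811 1.103 ]
lift t=58.2 w=0.0591 f=30.0 p [ 0.5935 -0.1524  0.2191] F [-0.0966 -0.042  -0.2985]
over t=59.0 w=0.0591 f=30.0 p [0.5393 0.0457 0.22  ] F [ 0.5888 -0.2583 -0.9972]
down t=60.2 w=0.0594 f=30.0 p [0.5387 0.0474 0.1404] F [-0.3735  0.3706 -1.5688]
up t=61.5 w=0.0751 f=0.0 p [0.5382 0.0475 0.2195] F [-0.4563 -0.1755  0.1425]
mid (array([ 0.5384,  0.0479, -0.1379]), array([0.0016, 0.001 , 0.0021, 0.0016]))
[(array([ 0.4199, -0.2499]), np.float64(-0.22022744805168537), np.float64(0.1295699232578417), np.float64(0.12916142837344252))]
160 [313.0562 217.5   ] [306 211  15  14] [0.5392 0.0474] [0.0005 0.    ]
```

View pics/p5.png

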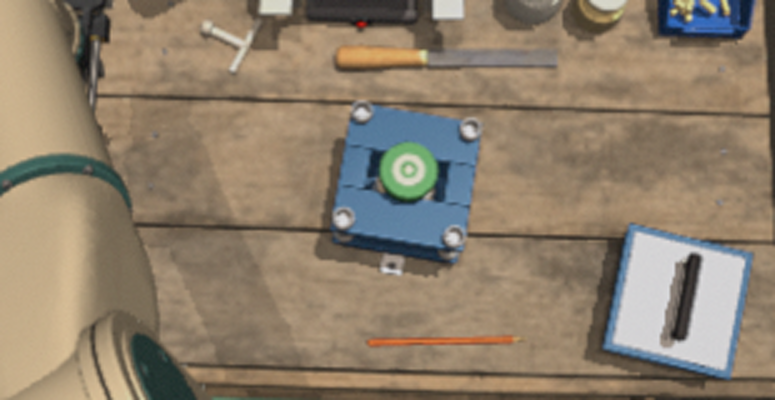

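The greens are centred (px (313,217.5), 0.5 mm off). Now the cover.

```bash
python3 - <<'E'
from h import *
M=np.array([.5386,.0475]); MY=-.1405
go([.5,.1],.3,MY+np.pi/2)
d=cam("top"); cf=coverfit(d,.06); print(cf)
c,y=cf[0][0],cf[0][1]
assert len(cf)==1 and min(cf[0][2:])>.12
go(c,.2,y+np.pi/2); grip(.05); lin(c,.13); lin(c,.094,.06); grip(.005); st("grasp"); lin(c,.25,.12); s=st("lift")
if s["width"]>.01:
    go(M,.25,MY+np.pi/2); lin(M,.25); s=st("over")
    for n in("top","scene"):
        d=cam(n); print(coverfit(d,.06+s["position"][2]-.094,300,(.4,.7,-.1,.2))); crop(d["img"],"q"+n,*((230,130,380,270) if n=="top" else (210,90,360,230)),2.6)
    cv2.imwrite("pics/p6.png",np.hstack([cv2.imread(f"pics/q{n}.png") for n in("top","scene")]))
E
```

```text
[(array([ 0.4199, -0.2499]), np.float64(-0.22022744805168537), np.float64(0.1295699232578417), np.float64(0.12916142837344252))]
grasp t=67.8 w=0.0140 f=30.0 p [ 0.42   -0.25    0.0941] F [0.075  0.515  0.2047]
lift t=69.3 w=0.0138 f=30.0 p [ 0.4195 -0.2495  0.2494] F [ 0.5057 -0.206  -4.9705]
over t=70.8 w=0.0136 f=30.0 p [0.5386 0.0461 0.2502] F [-0.0397 -0.2254 -4.6545]
[]
[]
```

View pics/p6.png

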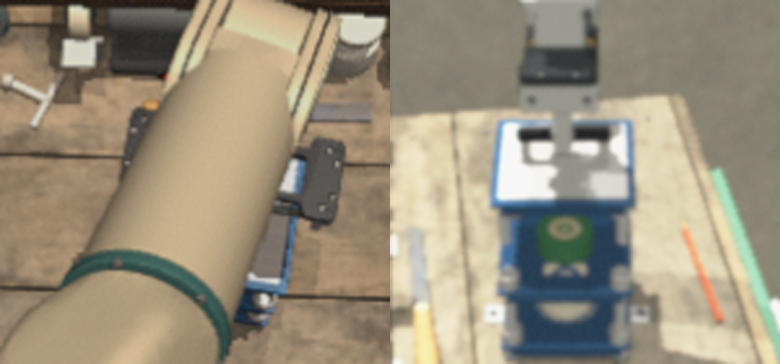

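The held cover sits square over the middle frame in the scene view, with its posts above the cups at about px (256,197) and (298,195). I'll lower it under force control.

```bash
python3 - <<'E'
from h import *
M=np.array([.5386,.0475]); lin(M,.222,.1); lower(M,.2155,.1963,.0024,10); st("x")
E
```

```text
down [0.5386 0.0475 0.1962] dF [-0.5532  0.6131 -1.714 ] w 0.013535251480594233
x t=74.0 w=0.0135 f=30.0 p [0.5386 0.0475 0.1962] F [ 0.1139  0.4064 -5.438 ]
```

```bash
python3 - <<'E'
from h import *
M=np.array([.5386,.0475]); lin(M,.1953,.03); st("touch"); grip(.05); lin(M,.23,.08); lin(M,.3); go([.56,.36],.3,0)
d=cam("top"); print(coverfit(d,.162,300,(.4,.7,-.1,.2)),st("away")["time"]); s=cam("scene")
crop(d["img"],"qt",230,130,380,270,2.6); crop(s["img"],"qs",210,90,360,230,2.6)
cv2.imwrite("pics/p7.png",np.hstack([cv2.imread(f"pics/{n}.png") for n in("qt","qs")]))
E
```

```text
touch t=74.2 w=0.0137 f=30.0 p [0.5388 0.0475 0.1958] F [-1.8182 -0.4932  0.7178]
away t=77.4 w=0.0502 f=0.0 p [0.5607 0.3578 0.2997] F [-0.2334 -1.1233 -0.1398]
[(array([0.5384, 0.0477]), np.float64(-0.13149633476423916), np.float64(0.12641875965094837), np.float64(0.12959917184300318))] 77.375
```

View pics/p7.png

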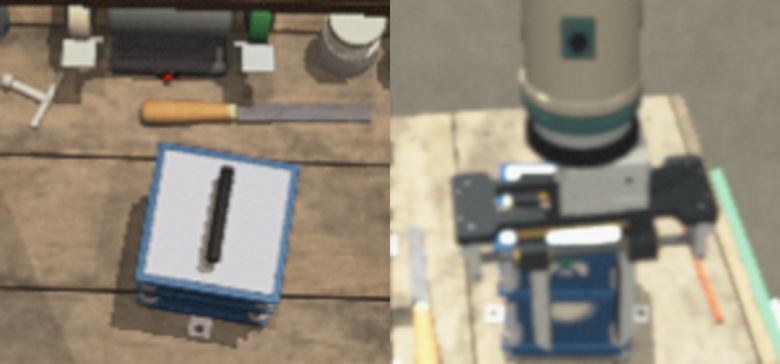

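The cover is seated and centred at (0.5384, 0.0477), within 1 mm. One last look checks that no wheel was left hidden where the frames stood and that the stack is sound from the side.

```bash
python3 - <<'E'
from h import *
arm.move_j([-1.237,0.628,0.038,1.517,-0.027,0.996,-0.02])
d=cam("top"); s=cam("scene"); print(coverfit(d,.162,300,(.4,.7,-.1,.2)),coverfit(s,.162,300,(.4,.7,-.1,.2)))
crop(d["img"],"qt",150,130,470,310,1.25); crop(s["img"],"qs",205,120,385,345,2)
a,b=cv2.imread("pics/qt.png"),cv2.imread("pics/qs.png"); im=np.zeros((450,760,3),np.uint8); im[:a.shape[0],:400]=a; im[:450,400:760]=b; cv2.imwrite("pics/p8.png",im)
E
```

```text
[(array([0.5384, 0.0477]), np.float64(-0.13149633476423916), np.float64(0.12641875965094837), np.float64(0.12959917184300318))] []
```

View pics/p8.png

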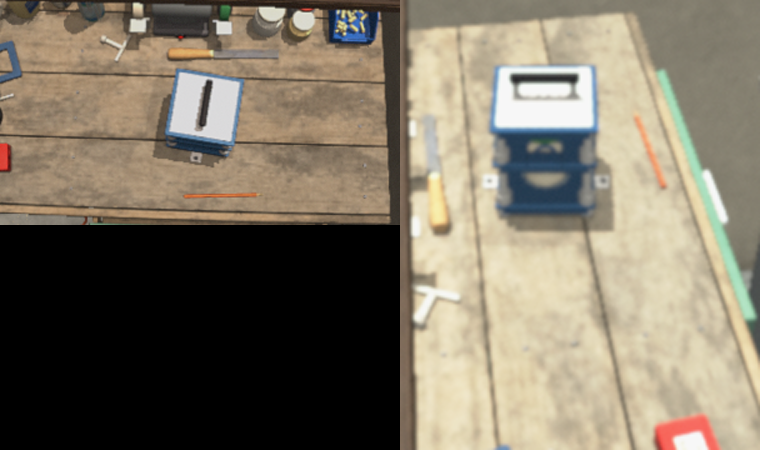

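The rack stands closed and square (scene px about (477,190)), no wheels are left on the bench, and the tools have not moved. Handing in.

```bash
python3 -c "
from station import hand_in
print(hand_in())"
```

```text
the job is handed in; nothing more can be done
None
```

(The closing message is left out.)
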